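# Interlock two keyed reagent cassettes in the analyser tray and lock them in

## Robot

A 6-joint arm with a two-finger parallel gripper is mounted at the origin on the work surface. World frame = base frame: x ahead of the robot, y to its left, z up, the work surface at z = 0. Lengths are in mm, angles in degrees, forces in N, time in s.
With the tool pointing down it reaches from about 250 to 725 mm from the base axis. Payload 4 kg.
Tool frame: the origin (TCP) lies between the finger pads; the fingertips stand 14 mm ahead of it and the grasp point (between the pads) lies 5 mm behind it; x points along the fingers, y is the direction in which the jaws open and shut, and the axes are right-handed (so a half turn about x gives the same grasp; the last joint's range is limited). The gripper opens to 85 mm and grips with 20 to 120 N. Pads are 22 mm wide; open, the fingers measure 114 mm over their backs; the gripper's body (76 mm by 85 mm) begins 54 mm behind the grasp point. The pads swing forward as they close: fully open they stand 13 mm farther back than shut.
Start: joints at [-71.792, 13.785, 0.286, 76.501, 0, 90], TCP at [156.237, -474.963, 217.306] pointing down, gripper open.
Joint ranges: [-155.79, 155.79], [-60.16, 107.12], [-62.33, 73.08], [-114, 123.19], [-81.49, 82.49], [-180, 180]. Speed limits (degrees/s): [159.86, 159.86, 180, 180, 180, 180].

## Interface

Orientations are given as a 3x3 rotation matrix whose columns are the frame's x, y, z axes.
In Python, from cell import ctrl, hand, imaging gives the robot as it stands. Calls block until the motion is done:
- ctrl.movep(position, orientation): joint-space move of the TCP to a pose.
- ctrl.line_to(position, max_speed=150, ori=None): straight line of the TCP; ori=None keeps the orientation; max_speed is the mean speed in mm/s.
- ctrl.move_joints(angles): joint-space move.
- hand.open_jaws() and hand.clamp(f_grip=None): open the fingers fully, or close them until they stop; f_grip is the grip in N (None keeps the last).
- ctrl.hold(seconds).
- ctrl.ik(position, orientation): joint angles nearest the present ones, or None.
- ctrl.get_obs(): the state.
- imaging.grab_frame(name): name is "scene" or "top"; returns a dict with "frame" (420x560x3 uint8, red, green, blue), "camera_matrix" (3x3 intrinsics, pixels), "rvec" (rotation vector, rad) and "tvec" (3), from world to camera coordinates, as OpenCV has them. Camera axes: x right, y down, z forward; pixel columns grow to the right and rows downward; lengths in mm; the calibration is good to about 2 mm. A picture is of the moment at which its call begins. There is no depth.
A pose or a line that the arm cannot do raises ctrl.MotionError and nothing moves.
- ctrl.finish_job(): hands the job in, once; it reports no verdict.
The state is a dict: "clock": time; "q": joint angles; "dq": joint speeds; "effort": joint torques, N m; "ee_pos": TCP position; "tool_rot": TCP orientation; "force": force on the tool from outside, world axes, zero at the start; "torque": the same for the moment, N m; "width": opening from 0.0 (shut) to 1.0 (fully open).
Only numpy, scipy, OpenCV 4.12 (cv2) and the standard library are available. Lean on these libraries where they do the work, as an engineer would, in place of code of your own. Each camera call takes 0.05 s, during which the arm holds its last target. There are 200 camera calls.

## Task

Load the analyser's white reagent tray: slide the steel retaining bar fully back by its red knob to clear the pocket, then fit the blue and the yellow cassette into the pocket, each turned so that its tabs and notches interlock with the other and with the tray, lowered gently (not dropped in) and sitting flat and flush with the tray's rim. Then slide the retaining bar fully home over both cassettes and let go, leaving the tube rack, the bottle and the tip box where they are.

Things in the scene. Friction and masses are not known exactly. Their poses are not given: they have to be found in the camera images.
- blue_center (a point): Blue cassette, 20 mm thick puzzle-shaped slab (mm: x -36..36, y -31..31), tab at its -y side (x -1..21, out to y -45), notch in its +y side (x -24..-2, 12 deep). White upright grip bar centred on top: 14 (x) x 26 (y) x 34 tall; 54 tall in all, about 160 g. Point: on the bar's axis, 27 mm above the underside. z up; x, y agree with blue_seat's when fitted.
- blue_tab (a point): Middle of the blue cassette's tab: cassette x = 10, y = -41 mm, 10 mm above its underside.
- yellow_center (a point): Yellow cassette, 20 mm thick slab (mm: x -36..36, y -31..31), notch in its +y side for the blue tab (x -4..24, 13 deep), tab at its -y side (x -20..0, out to y -43). White upright grip bar centred on top: 14 (x) x 26 (y) x 34 tall; 54 tall in all, about 160 g. Point: on the bar's axis, 27 mm above the underside. z up; x, y agree with yellow_seat's when fitted.
- yellow_tab (a point): Middle of the yellow cassette's tab: cassette x = -10, y = -38 mm, 10 mm above its underside.
- blue_seat (a point): Where the blue cassette's centre point lies when fitted, axes agreeing: tray x = 0, y = 33 mm, 33 mm above the table. White tray, fixed to the table, axes as this point's, origin on the table under the pocket's centre: x -96..50, y -90..90, rim 26 mm high. On the rim instead of in the pocket a cassette stands 20 mm too high. Either may go in first.
- yellow_seat (a point): Where the yellow cassette's centre point lies when fitted, axes agreeing: tray x = 0, y = -33 mm, 33 mm above the table. The tray's black-floored pocket: 20 mm deep, x -38..38, y -66..66, with a key (x -22..-4) jutting 12 mm in from the +y wall and a recess (x -22..2), 12 mm deep, in the -y wall. Gaps round fitted cassettes are 2 to 4 mm.
- blue_tab_seat (a point): Where the middle of the blue tab lies when fitted: tray x = 10, y = -8 mm, 16 mm above the table.
- yellow_tab_seat (a point): Where the middle of the yellow tab lies when fitted: tray x = -10, y = -71 mm, 16 mm above the table.
- keeper (a joint): Retaining bar's slide (m): 0 = fully home, lapping 14 mm over the pocket's -x edge; 0.040 = fully back (moved along tray -x, towards the robot), clear of the pocket. Firm stops at both ends; it stays where it is left; about 2 N moves it. Steel bar 22 (x) x 164 (y) x 8 mm, underside 3 mm above the rim: it passes over flush cassettes only.
- keeper_knob (a point): Centre of the red knob on the retaining bar: upright block 14 (tray x) x 30 (tray y) x 34 mm tall, underside 37 and top 71 mm above the table. Moves with the bar; axes as the tray's. At tray x = -35 mm, y = 0 with the bar home, x = -75 mm fully back.
- rack_center (a point): Bystander: grey sample-tube rack with five capped tubes, 50 x 130 x 94 mm; point on its axis 45 mm up. Leave alone.
- bottle_center (a point): Bystander: amber bottle, 56 mm diameter, 130 mm tall; point at its centre. Leave alone.
- tipbox_center (a point): Bystander: white tip box with green lid, 75 x 110 x 63 mm; point at its centre. Leave alone.

How it is judged:
By the outcome, as a careful person would: the job done as asked, in the order asked, and still so for the second after the job is handed in, with the robot touching nothing.
It also fails if it takes over 72 s, if anything falls off the work surface, if the arm or the gripper's body presses on something with over 40 N, if the wrist force passes 120 N, or if a joint passes its speed limit or range.

## Working session

There is one attempt and no reset: what is moved stays moved. The work goes in short steps, each a Python script; the robot and the scene stay as the last script left them, time stands still between calls to the robot, and variables do not carry over. Pictures are saved under pics/ and viewed, about 8 in all and at most 12, crops included, and the job is handed in when it is done.

```bash
ls; mkdir -p pics
python3 - <<'E'
from cell import ctrl, hand, imaging
import cv2,numpy as np
for n in("scene","top"):
    d=imaging.grab_frame(n); im=cv2.cvtColor(d["frame"],cv2.COLOR_RGB2BGR)
    cv2.imwrite(f"pics/{n}0.png",cv2.resize(im,(800,600),interpolation=cv2.INTER_CUBIC)); cv2.imwrite(f"pics/{n}0raw.png",im)
    R=cv2.Rodrigues(np.array(d["rvec"],float))[0]
    print(n,np.array(d["camera_matrix"]).tolist(),"campos",-R.T@np.array(d["tvec"]).ravel(),R.round(3).tolist())
print(ctrl.get_obs())
E
```

```text
pics
scene [[401.32688519398755, 0.0, 274.85439579562086], [0.0, 401.32688519398755, 204.00065474680184], [0.0, 0.0, 1.0]] campos [1026.28425756  293.20899111  912.40474641] [[-0.602, 0.798, 0.006], [0.676, 0.514, -0.528], [-0.425, -0.314, -0.849]]
top [[477.57739380396094, 0.0, 277.8974991931754], [0.0, 477.57739380396094, 200.51930259846566], [0.0, 0.0, 1.0]] campos [ 346.74997992   -8.27147422 1158.16492982] [[-0.024, -1.0, 0.003], [-0.973, 0.023, -0.231], [0.231, -0.009, -0.973]]
{'clock': 0.1, 'q': array([-7.17917297e+01,  1.38280987e+01,  2.21965160e-01,  7.65029895e+01,
       -3.79076970e-04,  8.99998355e+01]), 'dq': array([-0.08555883, -0.1833008 ,  0.16524784, -0.07457818,  0.08557977,
        0.03248468]), 'effort': array([-6.11385294e-04, -3.73137724e+01,  2.53010792e+01,  1.08156298e-02,
       -5.89969818e-05,  1.37089086e-05]), 'ee_pos': array([ 156.04751575, -474.39714377,  216.50367557]), 'tool_rot': array([[-6.01404837e-04,  3.12474199e-01, -9.49926057e-01],
       [ 1.80712018e-03, -9.49924338e-01, -3.12474777e-01],
       [-9.99998186e-01, -1.90455439e-03,  6.61066200e-06]]), 'force': array([-0.26991781, -0.00243594, -0.01658854]), 'torque': array([ 0.00143911, -0.030352  , -0.00855413]), 'width': 1.0011542540549956}
```

View pics/top0.png

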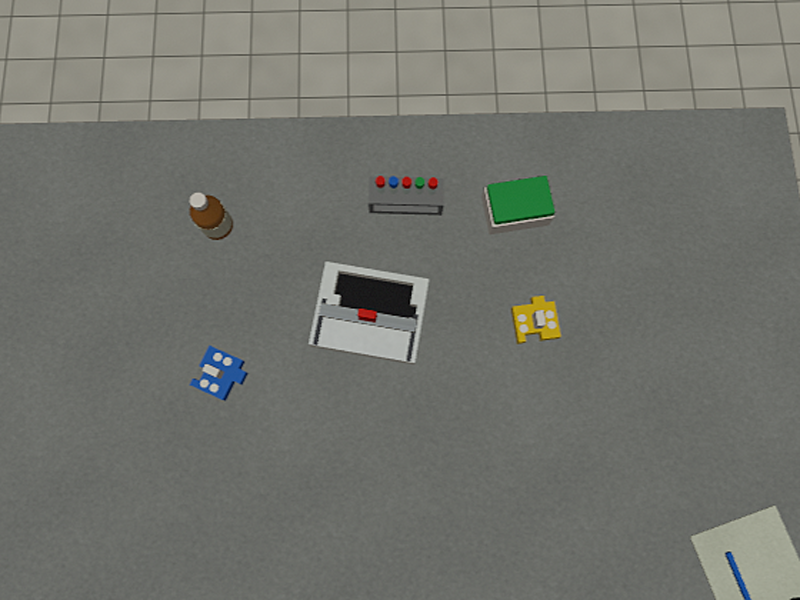

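View pics/scene0.png

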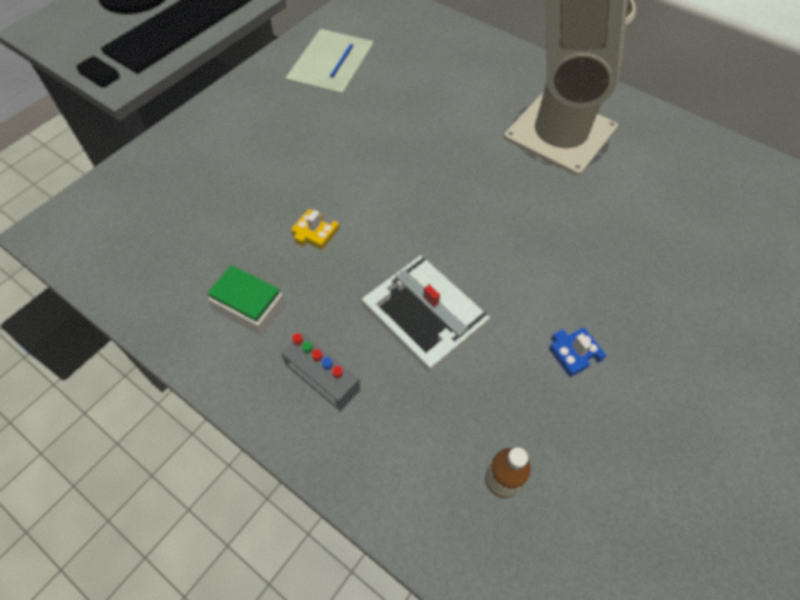

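Top view (800×600 scale): tray at about (370,312) with its knob at (367,315), blue cassette at (217,372), yellow at (538,320). The rack, bottle and tip box are all beyond the tray, away from the robot. I'll zoom in on the parts that matter.

```bash
cat > h.py <<'E'
from cell import ctrl, hand, imaging
import cv2, numpy as np
def cam(n):
    d=imaging.grab_frame(n); R=cv2.Rodrigues(np.array(d["rvec"],float))[0]
    return dict(im=cv2.cvtColor(d["frame"],cv2.COLOR_RGB2BGR),K=np.array(d["camera_matrix"]),R=R,t=np.array(d["tvec"],float).ravel())
def ray(c,uv,z):
    """pixels -> world points on plane z"""
    uv=np.atleast_2d(np.asarray(uv,float)); r=(np.linalg.inv(c["K"])@np.c_[uv,np.ones(len(uv))].T).T@c["R"]
    o=-c["R"].T@c["t"]; return o+r*((z-o[2])/r[:,2])[:,None]
def proj(c,P):
    p=(np.atleast_2d(P)@c["R"].T+c["t"])@c["K"].T; return p[:,:2]/p[:,2:]
def rot(a):
    """tool down, jaws along world angle a (deg)"""
    a=np.radians(a); y=np.array([np.cos(a),np.sin(a),0]); x=np.array([0,0,-1.]); return np.c_[x,y,np.cross(x,y)]
E
python3 - <<'E'
from h import *
C={n:cam(n) for n in("top","scene")}
import pickle; pickle.dump(C,open("c0.pkl","wb"))
def crop(n,x,y,w,h,W,H): return cv2.resize(C[n]["im"][y:y+h,x:x+w],(W,H),interpolation=cv2.INTER_CUBIC)
# raw = 0.7*view
a=[crop("top",210,178,100,80,375,300),crop("top",128,236,50,50,210,210) ,crop("top",352,202,50,50,210,210)]
b=[crop("scene",248,175,100,85,375,300),crop("scene",380,222,50,50,210,210),crop("scene",198,138,50,50,210,210)]
P=np.zeros((600,800,3),np.uint8)
for i,r in enumerate((a,b)):
    x=0
    for k in r: P[i*300:i*300+k.shape[0],x:x+k.shape[1]]=k; x+=k.shape[1]+2
cv2.imwrite("pics/m1.png",P)
for n in C:
    hsv=cv2.cvtColor(C[n]["im"],cv2.COLOR_BGR2HSV)
    for nm,lo,hi in(("blue",(105,120,50),(125,255,255)),("yel",(18,120,60),(32,255,255)),("red",(0,150,80),(8,255,255))):
        m=cv2.inRange(hsv,lo,hi); k,l,s,c=cv2.connectedComponentsWithStats(m)
        for j in range(1,k):
            if s[j,4]>30: print(n,nm,s[j].tolist(),ray(C[n],c[j],54 if nm=="red" else 20).round(0).tolist(),"V",np.percentile(hsv[...,2][l==j],[5,25,50,75,95]))
E
```

```text
top blue [272, 123, 7, 9, 47] [[810.0, -16.0, 20.0]] V [ 65.6 111.  142.  151.5 156.4]
top blue [133, 242, 40, 38, 616] [[476.0, 279.0, 20.0]] V [ 83.5 151.  153.  154.  158. ]
top blue [508, 386, 18, 34, 125] [[141.0, -538.0, 20.0]] V [ 92. 137. 149. 151. 155.]
top yel [358, 207, 35, 34, 577] [[555.0, -251.0, 20.0]] V [ 94.8 175.  182.  184.  191. ]
top red [263, 123, 6, 8, 37] [[798.0, 7.0, 54.0]] V [ 85.4 153.  164.  168.  175.2]
top red [282, 124, 6, 8, 35] [[796.0, -38.0, 54.0]] V [ 88.6 157.5 165.  170.  172.3]
top red [300, 124, 6, 8, 38] [[793.0, -83.0, 54.0]] V [ 93.2 149.5 164.  168.  174. ]
top red [251, 216, 13, 7, 72] [[565.0, 33.0, 54.0]] V [112.5  166.   169.   176.   185.45]
scene blue [232, 32, 14, 21, 37] [[124.0, -539.0, 20.0]] V [139.8 146.  156.  162.  167. ]
scene blue [386, 230, 38, 33, 509] [[487.0, 284.0, 20.0]] V [ 88. 144. 169. 175. 178.]
scene blue [225, 250, 7, 8, 42] [[761.0, -41.0, 20.0]] V [111.15 144.25 164.   171.75 174.95]
scene yel [204, 146, 33, 28, 404] [[565.0, -244.0, 20.0]] V [113.15 150.75 197.5  215.   218.  ]
scene red [298, 200, 9, 11, 52] [[558.0, 32.0, 54.0]] V [107.   138.25 180.5  191.   193.  ]
scene red [205, 234, 6, 7, 37] [[768.0, -96.0, 54.0]] V [110.6 152.  178.  187.  191.2]
scene red [219, 245, 6, 7, 38] [[770.0, -51.0, 54.0]] V [120.55 156.75 178.   185.75 191.15]
scene red [233, 256, 7, 8, 40] [[773.0, -5.0, 54.0]] V [116.95 155.5  177.   189.   192.  ]
```

View pics/m1.png

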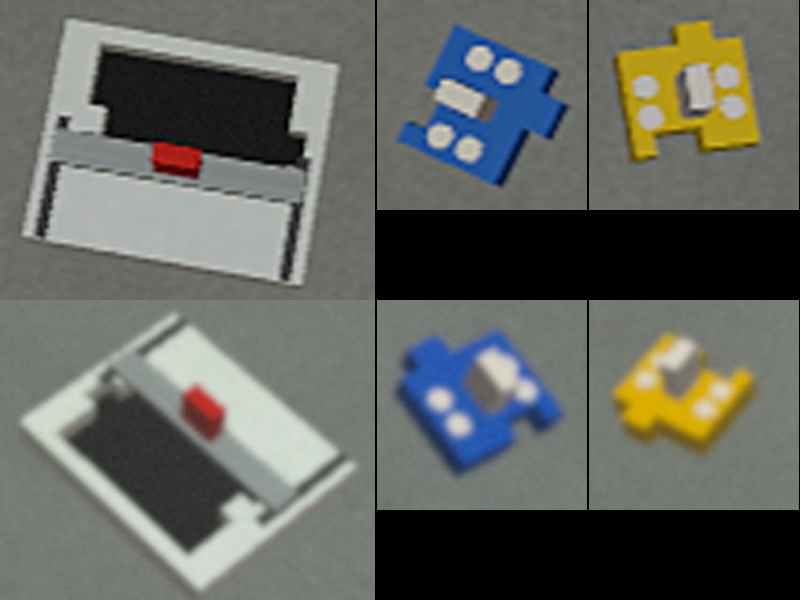

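The crops show the tray's key on the left (+y) and its recess on the right, so tray +x points away from the robot with a yaw of about −9°. The blue tab points image-right (yaw about −27°) and the yellow tab image-up (yaw about +98°). Next I'll fit rectangles to the outlines on the planes of their top faces.

```bash
cat > meas.py <<'E'
from h import *
import pickle
C=pickle.load(open("c0.pkl","rb"))
def rect(c,m,z,yaw0,near,sub=4):
    k,l,s,ce=cv2.connectedComponentsWithStats(m); d=np.linalg.norm(ce-near,axis=1); d[s[:,4]<100*sub*sub]=1e9; d[0]=1e9
    cn=max(cv2.findContours((l==d.argmin()).astype(np.uint8),cv2.RETR_EXTERNAL,cv2.CHAIN_APPROX_NONE)[0],key=cv2.contourArea)
    p=ray(c,(cn[:,0]+.5)/sub-.5,z)[:,:2].astype(np.float32); (cx,cy),(w,h),a=cv2.minAreaRect(p)
    while a-yaw0>45: a-=90; w,h=h,w
    while a-yaw0<-45: a+=90; w,h=h,w
    return np.array([cx,cy]),w,h,a
def up(im): return cv2.resize(im,None,fx=4,fy=4,interpolation=cv2.INTER_CUBIC)
T={"top":(257,220),"scene":(297,218)}
for n,c in C.items():
    u=up(c["im"]); hsv=cv2.cvtColor(u,cv2.COLOR_BGR2HSV)
    for nm,lo,hi,yaw,off,pt in(("blue",(105,110,105),(125,255,255),-27,7,(476,279,20)),("yel",(18,110,125),(32,255,255),98,6,(555,-251,20))):
        m=cv2.inRange(hsv,lo,hi)
        ce,w,h,a=rect(c,m,20,yaw,proj(c,pt)[0]*4); r=np.radians(a)
        print(n,nm,(ce+off*np.array([-np.sin(r),np.cos(r)])).round(1),"size",round(w,1),round(h,1),"yaw",round(a,2))
    for th in(140,155,170):
        m=cv2.inRange(hsv,(0,0,th),(180,60,255))
        ce,w,h,a=rect(c,m,26,-9,np.array(T[n])*4); r=np.radians(a)
        print(n,"tray",(ce+23*np.array([np.cos(r),np.sin(r)])).round(1),"size",round(w,1),round(h,1),"yaw",round(a,2))
E
python3 meas.py
```

```text
top blue [478.5 287.2] size 72.7 77.0 yaw -25.05
top yel [ 551.8 -252.6] size 74.3 75.1 yaw 96.08
top tray [597.5  26. ] size 147.6 182.1 yaw -11.33
top tray [597.6  26.1] size 146.4 180.8 yaw -11.3
top tray [597.7  26. ] size 145.1 179.5 yaw -11.32
scene blue [480.6 289.9] size 74.9 79.4 yaw -25.11
scene yel [ 552.2 -250. ] size 78.4 78.4 yaw 96.63
scene tray [596.5  26.8] size 151.6 186.7 yaw -11.34
scene tray [597.3  26.9] size 148.1 183.9 yaw -11.36
scene tray [597.6  26.9] size 146.6 181.9 yaw -11.37
```

Both views agree to 1–3 mm and the sizes match: tray origin at (597.6, 26.4) with yaw −11.3°, blue at (479.5, 288.5) with yaw −25°, yellow at (552, −251.5) with yaw 96°. Now the bar.

```bash
cat >> h.py <<'E'
TO=np.array([597.6,26.4]); TY=-11.33
def tray(x,y,z,o=None):
    a=np.radians(TY); o=TO if o is None else o
    return np.array([o[0]+x*np.cos(a)-y*np.sin(a),o[1]+x*np.sin(a)+y*np.cos(a),z])
def toT(p):
    a=np.radians(TY); d=np.asarray(p)[:2]-TO; return np.array([d@[np.cos(a),np.sin(a)],d@[-np.sin(a),np.cos(a)],p[2] if len(p)>2 else 0])
def fT(f): a=np.radians(TY); return np.array([f[0]*np.cos(a)+f[1]*np.sin(a),-f[0]*np.sin(a)+f[1]*np.cos(a),f[2]])
def st(s=""):
    o=ctrl.get_obs(); print(s,"t%.2f"%o["clock"],"T",toT(o["ee_pos"]).round(2),"f",fT(o["force"]).round(1),"mz%.2f"%o["torque"][2],"w%.3f"%o["width"],flush=True); return o
E
python3 - <<'E'
from h import *
R=rot(TY)
ctrl.movep(tray(-35,0,125),R); st("above")
ctrl.line_to(tray(-35,0,54),200); st("down")
hand.clamp(25); st("grip")
ctrl.line_to(tray(-74.5,0,54),100); st("back")
ctrl.line_to(tray(-77,0,54),30); st("stop")
ctrl.hold(.2); st()
E
```

```text
above t2.54 T [-34.7   -0.96 125.19] f [ 0.1 -0.7  0.8] mz-0.02 w1.000
down t3.05 T [-34.81  -0.53  54.21] f [0.1 0.4 0.3] mz-0.03 w1.003
grip t3.70 T [-36.24   0.14  54.52] f [-3.3  1.   5.2] mz0.04 w0.145
back t4.24 T [-74.78   0.1   54.5 ] f [-1.3 -0.5  6.1] mz-0.00 w0.144
stop t4.49 T [-75.86   0.13  54.49] f [ 0.  -0.9  4.5] mz0.00 w0.147
 t4.69 T [-75.82   0.12  54.51] f [ 0.5 -0.1  4.7] mz0.01 w0.150
```

Run:
```python
from h import *
for x in(-79,-81):
    ctrl.line_to(tray(x,0,54),40); st("pull")
ctrl.line_to(tray(-76,0,54),40); st("relax")
hand.open_jaws(); ctrl.hold(.2); st("open")
ctrl.line_to(tray(-76,0,90),200); st("up")
```

```text
pull t4.94 T [-76.38   0.13  54.51] f [5.4 0.1 1.8] mz0.01 w0.147
pull t5.19 T [-76.42   0.13  54.6 ] f [ 9.8 -0.3 -2.2] mz0.01 w0.151
relax t5.47 T [-74.64   0.1   54.48] f [ 2.3 -0.7  4.4] mz-0.02 w0.151
open t6.37 T [-7.599e+01  1.000e-02  5.404e+01] f [0.7 0.8 0.6] mz0.01 w1.002
up t6.70 T [-74.93   0.3   91.16] f [ 0.3  0.8 -0.8] mz0.02 w0.999
```

Run:
```python
from h import *
ctrl.movep(tray(-75,0,90),rot(TY-90)); st("turn")
ctrl.line_to(tray(-75,0,54),200); st("down")
hand.clamp(40); ctrl.hold(.2); st("grip y")
ctrl.line_to(tray(-80,0,54),40); ctrl.hold(.2); st("pull")
hand.open_jaws(); st("open")
ctrl.line_to(tray(-80,0,110),250); st("up")
ctrl.movep([479.5,288.5,120],rot(-25.1+90))
st("blue")
```

```text
turn t10.60 T [-7.498e+01 -1.000e-02  8.999e+01] f [ 0.3 -0.7 -0.8] mz0.01 w1.000
down t10.93 T [-76.17  -0.32  53.3 ] f [0.1 1.4 0.7] mz-0.03 w1.004
grip y t11.73 T [-74.46  -0.44  55.04] f [-0.5 -2.8  5.8] mz-0.02 w0.318
pull t12.21 T [-76.19  -0.39  55.23] f [ 7.9 -2.4 -0.9] mz-0.04 w0.309
open t12.82 T [-8.016e+01  7.000e-02  5.394e+01] f [-0.4  0.2 -0.1] mz-0.02 w0.998
up t13.19 T [-78.92   0.35 111.43] f [-1.1  0.6 -0.2] mz0.01 w1.004
blue t16.40 T [-167.23  233.65  119.92] f [-0.   0.3  0.8] mz0.01 w1.000
```

Bar fully back (firm stop at 40 mm travel). The knob contact puts the tray origin 1.3 mm back and 0.45 mm right of the camera estimate. I'll centre blue by squeezing it along y, then grip it along x.

```bash
cat >> h.py <<'E'
TO=tray(-1.3,-.45,0)[:2]
def turn(s=1):
    """quarter turn of the last joint toward mid range"""
    q=np.array(ctrl.get_obs()["q"]); q[5]+=-90 if q[5]>0 else 90; ctrl.move_joints(q)
def yawjaw(): R=ctrl.get_obs()["tool_rot"]; return np.degrees(np.arctan2(R[1,1],R[0,1]))
E
python3 - <<'E'
from h import *
print(ctrl.get_obs()["q"].round(1))
ctrl.line_to([479.5,288.5,39],250)
hand.clamp(25); o=st("g1"); print(o["ee_pos"],yawjaw())
hand.open_jaws(); turn(); o=st("turned"); print(o["q"].round(1),o["ee_pos"],yawjaw())
hand.clamp(40); o=st("g2"); print(o["ee_pos"],yawjaw())
p=o["ee_pos"]; ctrl.line_to([p[0],p[1],120],200); ctrl.hold(.1); o=st("up")
c=cam("scene"); cv2.imwrite("pics/b1.png",cv2.resize(c["im"][120:330,240:520],(800,600),interpolation=cv2.INTER_CUBIC))
for R in(rot(TY),rot(TY+180)):
    print(ctrl.ik(tray(0,33,110),R))
E
```

```text
[31.  23.8 -0.4 65.8 -0.  56.1]
g1 t17.64 T [-165.37  234.64   40.1 ] f [ 0.1 -1.4  5.5] mz-0.02 w0.000
[480.18650647 288.77357201  40.09587146] 64.89514757871505
turned t19.82 T [-166.    234.21   38.9 ] f [-1.   0.4  0.5] mz-0.04 w1.000
[ 31.   28.3  -6.6  55.1  -0.  -33.8] [479.48091615 288.47260839  38.90351244] 154.8658692501163
g2 t20.51 T [-166.23  234.2    38.77] f [-0.4  0.9 -0.4] mz0.05 w0.133
[479.26148708 288.50677161  38.77095794] 154.90737283264627
up t21.17 T [-167.43  233.06  117.89] f [-0.1 -0.1 -2.5] mz-0.03 w0.132
[  5.55045417  29.22605194   6.73992002  67.51386808   0.
 106.88045417]
[  5.55045417  29.22605194   6.73992002  67.51386808   0.
 -73.11954583]
```

View pics/b1.png

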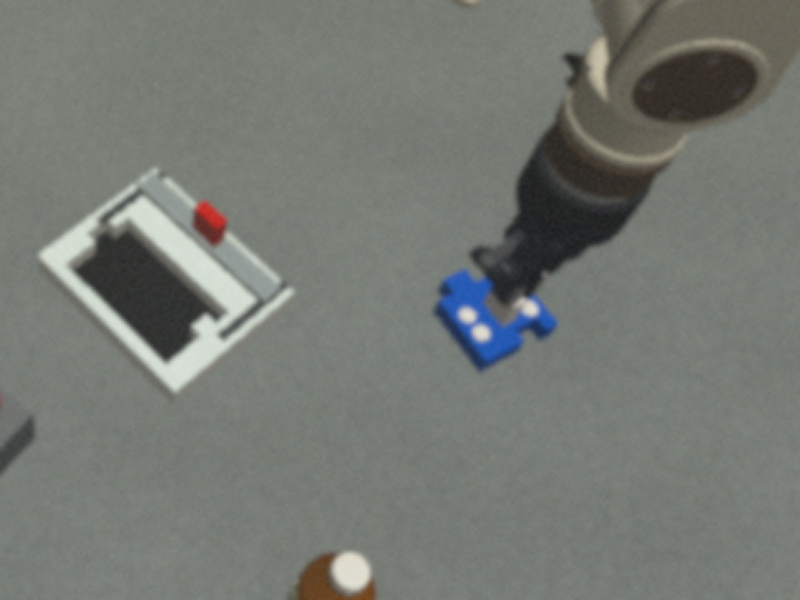

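Blue is gripped and level in the picture, around (495,320), and the bar is back with the pocket clear. But the first squeeze closed fully without catching the bar, so the cassette may sit off-centre in the jaws. I'll measure it in the hand.

Run:
```python
from h import *
o=ctrl.get_obs(); e=o["ee_pos"]; print(e,yawjaw())
P=np.zeros((600,800,3),np.uint8)
for i,n in enumerate(("top","scene")):
    c=cam(n); g=proj(c,[e[0],e[1],99])[0]; x,y=(g-35).astype(int)
    P[:400,i*400:i*400+400]=cv2.resize(c["im"][y:y+70,x:x+70],(400,400),interpolation=cv2.INTER_CUBIC)
    print(n,"crop origin",x,y,"scale",400/70)
    u=cv2.resize(c["im"],None,fx=4,fy=4,interpolation=cv2.INTER_CUBIC); m=cv2.inRange(cv2.cvtColor(u,cv2.COLOR_BGR2HSV),(105,110,115),(125,255,255))
    k,l,s,ce=cv2.connectedComponentsWithStats(m); d=np.linalg.norm(ce-g*4,axis=1); d[s[:,4]<800]=1e9; d[0]=1e9
    ps=np.vstack([np.argwhere(l==j)[:,::-1] for j in np.where(d<160)[0]])
    for z in(95,99,103):
        p=ray(c,(ps+.5)/4-.5,z)[:,:2].astype(np.float32); print(n,z,cv2.minAreaRect(p))
    # project expected TCP-centred cassette corners
    a=np.radians(yawjaw()-180); Rm=np.array([[np.cos(a),-np.sin(a)],[np.sin(a),np.cos(a)]])
    q=np.array([[36,31],[36,-31],[21,-31],[21,-45],[-1,-45],[-1,-31],[-36,-31],[-36,31],[-24,31],[-24,19],[-2,19],[-2,31]])@Rm.T+e[:2]
    for r in proj(c,np.c_[q,np.full(len(q),99)]): cv2.circle(P,tuple(((r-[x,y]+.5)*400/70).astype(int)+[i*400,0]),3,(0,255,0),-1)
cv2.imwrite("pics/b2.png",P)
```

```text
[477.82937365 287.62697389 117.79658186] 154.90057664200594
top crop origin 106 221 scale 5.714285714285714
top 95 ((472.0601501464844, 273.5682373046875), (60.363277435302734, 73.1386947631836), 64.59662628173828)
top 99 ((471.5887145996094, 272.5078430175781), (60.13616180419922, 72.86351013183594), 64.59664154052734)
top 103 ((471.11724853515625, 271.447509765625), (59.9090690612793, 72.58834075927734), 64.59661102294922)
scene crop origin 378 193 scale 5.714285714285714
scene 95 ((474.2460632324219, 282.5805969238281), (79.44558715820312, 74.99380493164062), 64.91459655761719)
scene 99 ((476.94757080078125, 282.63262939453125), (79.05681610107422, 74.62684631347656), 64.9145736694336)
scene 103 ((479.64898681640625, 282.68463134765625), (78.66803741455078, 74.25984954833984), 64.9145736694336)
```

View pics/b2.png

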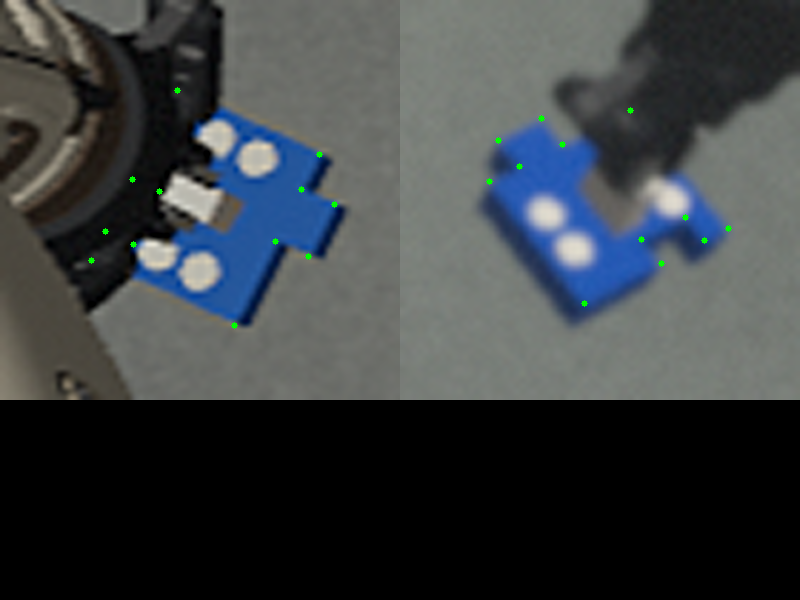

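The in-hand outline (green dots) matches a TCP-centred cassette to about 1 px in both views, so blue is well placed despite the empty squeeze. I'll carry it over and lower it with position correction and force checks.

```bash
cat >> h.py <<'E'
def fine(x,y,z,n=2,speed=100):
    """line to a tray pose, then trim the steady tracking error"""
    cmd=tray(x,y,z); ctrl.line_to(cmd,speed)
    for _ in range(n):
        ctrl.hold(.1); e=tray(x,y,z)-ctrl.get_obs()["ee_pos"]
        if np.linalg.norm(e)<.4: break
        cmd=cmd+np.clip(e,-2,2); ctrl.line_to(cmd,60)
    return cmd
def lower(cmd,zfrom,zto,step=3,f0=-2,lim=6,speed=45):
    """lower in steps from a trimmed command; stop on upward contact force"""
    off=cmd[2]-zfrom; z=zfrom
    while z>zto:
        z=max(z-step,zto); ctrl.line_to([cmd[0],cmd[1],z+off],speed); f=ctrl.get_obs()["force"]
        if f[2]-f0>lim: st("contact z%.1f"%z); return z
    st("lowered"); return z
E
python3 - <<'E'
from h import *
R=rot(TY+180)
ctrl.movep(tray(0,33,115),R); st("over")
cmd=fine(0,33,72); st("hover"); print(cmd-tray(0,33,72),yawjaw()-TY)
z=lower(cmd,72,45.5)
E
```

```text
over t22.33 T [ -0.6   33.71 114.7 ] f [-0.7 -0.2 -1.8] mz0.01 w0.128
hover t23.62 T [-1.000e-02  3.310e+01  7.181e+01] f [-0.2 -1.4 -2.2] mz-0.03 w0.134
[-0.14723151  0.06893154 -0.29263964] 180.00002593704582
lowered t25.87 T [-0.2  33.03 45.07] f [-0.1 -0.  -2.2] mz0.00 w0.128
```

Run:
```python
from h import *
c=tray(0,33,0); z=45
for z in(44.5,43.5,42.5):
    ctrl.line_to([c[0],c[1],z],25); o=st("touch %.1f"%z)
    if o["force"][2]>1: break
hand.open_jaws(); st("open")
ctrl.line_to(tray(0,33,120),250)
ctrl.movep([552,-251.5,120],rot(96.3)); o=st("yellow"); print(o["q"].round(1))
ctrl.line_to([552,-251.5,39],250)
P=np.zeros((600,800,3),np.uint8)
for i,n in enumerate(("top","scene")):
    k=cam(n); g=proj(k,tray(-10,0,30))[0]; x,y=(g-50).astype(int); P[:400,i*400:i*400+400]=cv2.resize(k["im"][y:y+100,x:x+100],(400,400),interpolation=cv2.INTER_CUBIC)
cv2.imwrite("pics/b3.png",P)
```

```text
touch 44.5 t26.12 T [ 0.   33.09 44.8 ] f [-1.5  0.3  0.5] mz0.08 w0.126
touch 43.5 t26.37 T [2.000e-02 3.305e+01 4.469e+01] f [-3.4  0.2  5. ] mz0.00 w0.131
open t27.07 T [3.000e-02 3.301e+01 4.344e+01] f [-0.6  0.5 -1.2] mz-0.03 w0.995
yellow t28.73 T [  10.92 -279.97  119.28] f [ 0.   0.4 -0.2] mz0.04 w0.995
[-24.4  29.    7.8  68.9   0.  -30.8]
```

View pics/b3.png

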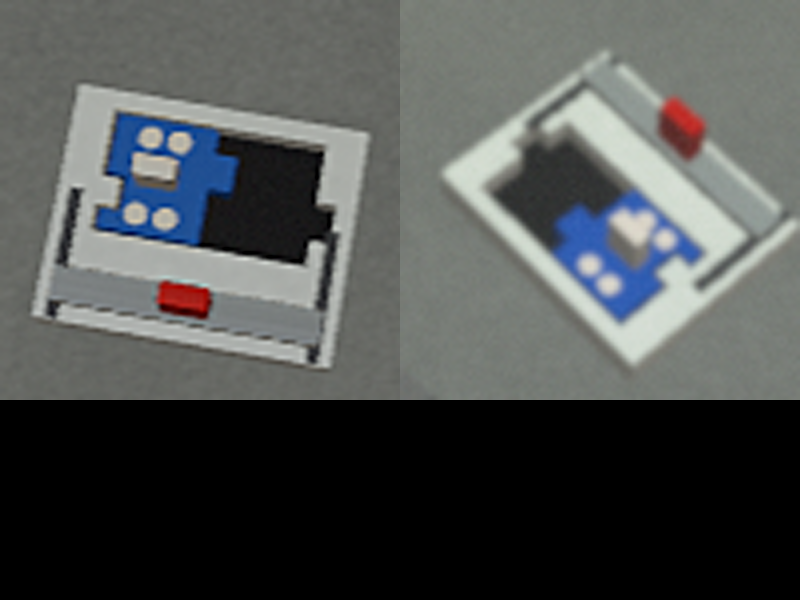

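Blue sits flush and keyed in both views, with its tab pointing into the free half. Now yellow, gripped along its x (shifted 1.3 mm for the camera-to-robot bias found at the tray), then hovered and checked.

Run:
```python
from h import *
ctrl.line_to([550.7,-251.5,39],60)
hand.clamp(40); o=st("grip"); print(o["ee_pos"],yawjaw()); zg=o["ee_pos"][2]
p=o["ee_pos"]; ctrl.line_to([p[0],p[1],120],200)
ctrl.movep(tray(0,-33,115),rot(TY)); st("over")
cmd=fine(0,-33,75); o=st("hover"); print(cmd-tray(0,-33,75),yawjaw()-TY); e=o["ee_pos"]
P=np.zeros((600,800,3),np.uint8); zt=20+e[2]-zg
q=[[36,31],[24,31],[24,18],[-4,18],[-4,31],[-36,31],[-36,-31],[-20,-31],[-20,-43],[0,-43],[0,-31],[36,-31]]
for i,n in enumerate(("top","scene")):
    k=cam(n); g=proj(k,[e[0],e[1],zt])[0]; x,y=(g-35).astype(int); P[:400,i*400:i*400+400]=cv2.resize(k["im"][y:y+70,x:x+70],(400,400),interpolation=cv2.INTER_CUBIC)
    for r in proj(k,np.array([tray(a,b-33,zt) for a,b in q])): cv2.circle(P,tuple(((r-[x,y]+.5)*400/70).astype(int)+[i*400,0]),2,(255,0,255),-1)
cv2.imwrite("pics/y1.png",P)
```

```text
grip t30.24 T [   9.86 -281.32   38.88] f [ 1.   0.3 -0.1] mz0.01 w0.127
[ 550.6387424  -251.55689791   38.8830291 ] 96.29841988428072
over t32.77 T [ -0.17 -33.35 114.56] f [ 0.2 -0.9 -0.1] mz-0.04 w0.125
hover t34.02 T [ -0.   -33.04  74.81] f [-0.  -0.3 -0.9] mz-0.02 w0.129
[-0.14221109 -0.02400388 -0.29414349] -0.0007592777513476534
```

View pics/y1.png

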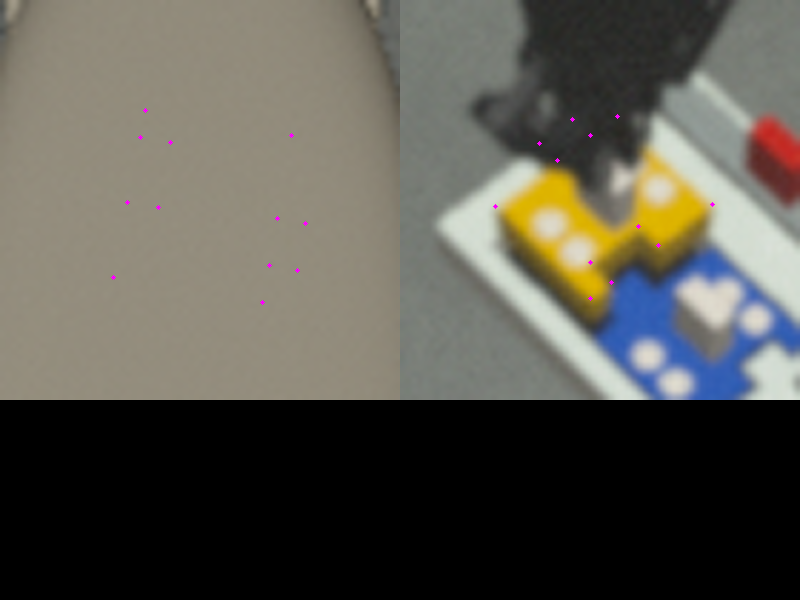

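Scene view at the hover: yellow's front corners and notch lie within about 1 px of the predicted dots, e.g. the corner at (500,210) against (495,206). The arm hides the top view. Lowering with force checks.

Run:
```python
from h import *
cmd=tray(0,-33,75)+[-.14,-.02,-.29]
z=lower(cmd,75,46,f0=-1.2,lim=4)
```

```text
lowered t36.62 T [ -0.24 -33.09  45.56] f [-0.4 -0.9 -0.5] mz0.05 w0.128
```

Run:
```python
from h import *
c=tray(0,-33,0)
for z in(44.7,43.7,42.7):
    ctrl.line_to([c[0],c[1],z],25); o=st("touch %.1f"%z)
    if o["force"][2]>1.5: break
hand.open_jaws(); st("open")
ctrl.line_to(tray(0,-33,120),250)
ctrl.line_to(tray(-75,0,110),200); st("above knob")
P=np.zeros((600,800,3),np.uint8)
for i,n in enumerate(("top","scene")):
    k=cam(n); g=proj(k,tray(0,0,30))[0]; x,y=(g-45).astype(int); P[:400,i*400:i*400+400]=cv2.resize(k["im"][y:y+90,x:x+90],(400,400),interpolation=cv2.INTER_CUBIC)
cv2.imwrite("pics/y2.png",P)
```

```text
touch 44.7 t36.88 T [  0.1  -32.93  44.87] f [-1.5 -0.6  0.5] mz-0.01 w0.134
touch 43.7 t37.12 T [  0.17 -32.94  44.82] f [-2.6 -0.1  5.5] mz-0.01 w0.127
open t37.83 T [ 3.000e-02 -3.300e+01  4.365e+01] f [-0.1  0.2  0.8] mz0.00 w1.000
above knob t38.86 T [-7.4810e+01 -9.0000e-02  1.0947e+02] f [ 0.3 -0.6  0.2] mz0.02 w1.003
```

View pics/y2.png

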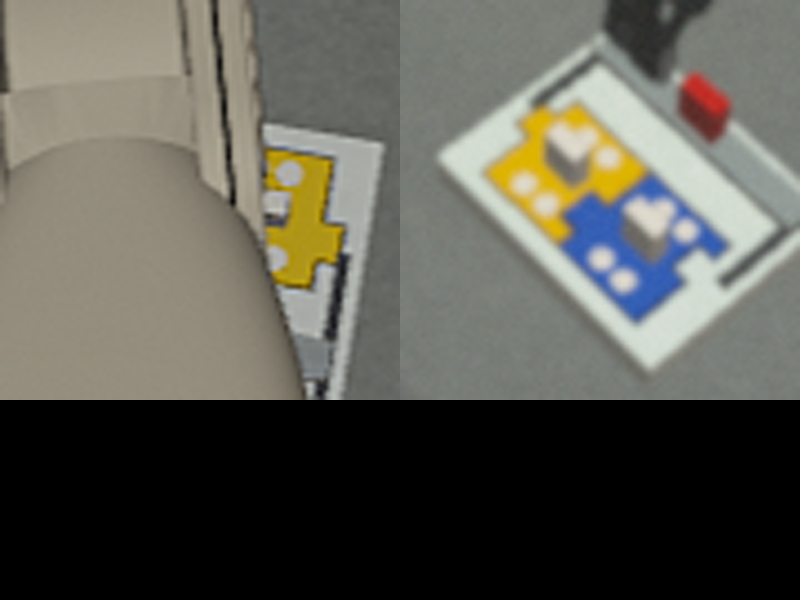

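Both cassettes are flush and interlocked, and both touched down at the same TCP height of 44.8 mm. Sliding the bar home.

Run:
```python
from h import *
ctrl.line_to(tray(-75,0,54),200); hand.clamp(40); st("grip")
ctrl.line_to(tray(-50,0,54),80); st("mid")
ctrl.line_to(tray(-36,0,54),80); st("near")
for x in(-33,-31,-29):
    ctrl.line_to(tray(x,0,54),40); o=st("push %d"%x)
    if fT(o["force"])[0]<-8: break
ctrl.hold(.15); st("held")
hand.open_jaws(); o=st("open")
e=toT(o["ee_pos"]); ctrl.line_to(tray(-34,0,54),80)
ctrl.line_to(tray(-35,0,150),250)
ctrl.move_joints([-71.8,13.8,.3,76.5,0,90]); st("away")
P=np.zeros((600,800,3),np.uint8)
for i,n in enumerate(("top","scene")):
    k=cam(n); g=proj(k,tray(-10,0,30))[0]; x,y=(g-50).astype(int); P[:400,i*400:i*400+400]=cv2.resize(k["im"][y:y+100,x:x+100],(400,400),interpolation=cv2.INTER_CUBIC)
    P[400:,i*266:i*266+266]=cv2.resize(k["im"],(266,200))
    u=cv2.cvtColor(k["im"],cv2.COLOR_BGR2HSV); m=cv2.inRange(u,(0,150,80),(8,255,255)); _,l,s,c=cv2.connectedComponentsWithStats(m)
    j=np.argmin(np.linalg.norm(c-proj(k,tray(-35,0,54)),axis=1)); print(n,"knob",c[j],toT(ray(k,c[j],60)[0]).round(1))
cv2.imwrite("pics/f.png",P)
```

```text
grip t40.07 T [-74.74   0.13  54.61] f [-0.3 -0.9  4.6] mz0.01 w0.140
mid t40.53 T [-48.44   0.13  54.63] f [2.  0.2 4.3] mz-0.02 w0.138
near t40.86 T [-35.05   0.12  54.58] f [2.  0.2 4. ] mz-0.05 w0.140
push -33 t41.11 T [-34.93   0.13  54.53] f [-4.1  0.6 10.7] mz-0.01 w0.141
push -31 t41.36 T [-34.89   0.13  54.46] f [-8.7 -0.3 13.1] mz-0.05 w0.139
held t41.51 T [-34.87   0.14  54.48] f [-8.6 -0.3 13.6] mz0.03 w0.136
open t42.21 T [-3.098e+01 -3.000e-02  5.389e+01] f [ 0.  -0.1  0.3] mz0.01 w0.996
away t45.32 T [-332.29 -577.58  217.12] f [-0.1  0.4  0.4] mz-0.01 w0.998
top knob [256.85714286 219.05714286] [-32.4  -0.2  60. ]
scene knob [301.83673469 204.85714286] [-36.1   0.1  60. ]
```

View pics/f.png

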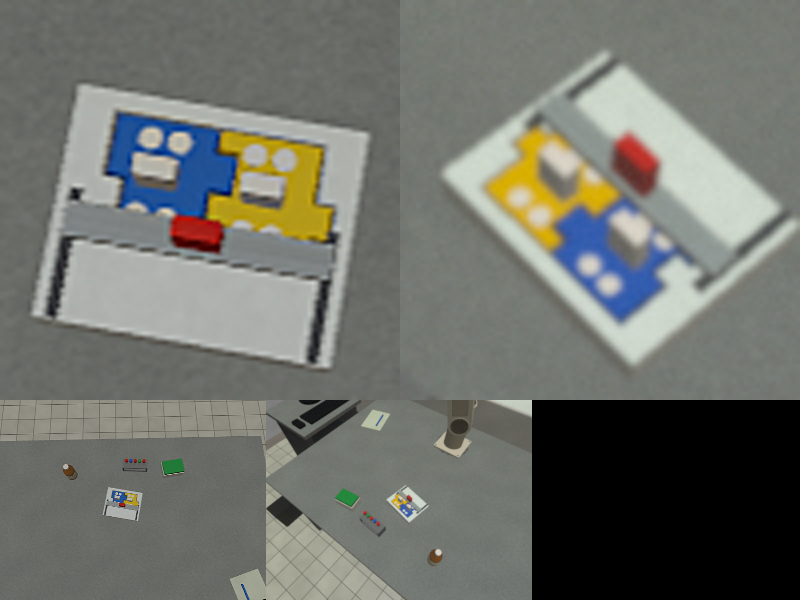

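The final picture shows the bar home over both flush cassettes, with the top-view knob centroid at (256.9, 219.1), in the same place as at the start. The rack, bottle and tip box haven't moved and the arm is clear.

```bash
python3 -c "
from h import *
ctrl.finish_job(); st()"
```

```text
the job is handed in; nothing more can be done
the job is handed in; nothing more can be done
```

The tray is loaded and the job is handed in, at about 45 s on the robot clock. I pulled the retaining bar back to its stop and lowered the blue cassette, then the yellow, into the pocket. I then slid the bar home over both, let go and moved the arm away.

**Last checks:**
- **Cassettes:** both look flush and interlocked in the final pictures. Both touched down gently (about 5 N) at the same height.
- **Bar:** it stopped firmly at 40 mm travel going back and about 40 mm returning. The knob is at the same pixel as at the start.
- **Bystanders:** the rack, bottle and tip box look unmoved by eye in the final pictures; I didn't measure them.

**Failed or disagreed:**
- **Centring squeeze on blue:** it closed on nothing. I used the camera position instead, which an in-hand check supported, and I didn't try it on yellow.
- **First release of the bar:** the bar may have crept about 2 mm forward, so I pulled it back to the stop again.
- **Camera against contact:** the cameras put the tray about 1.4 mm from where touching the knob placed it. I used the contact position. The two views also differ by about 4 mm on the knob's final position, either side of home.
- **Yellow before lowering:** only the scene view could check it, because the arm hid it from the top camera.

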